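# Open the top half of the split-door parts hutch

### The job

I need to get at the spares on the upper shelf of the little blue-fronted hutch. Lift the red-knobbed bolt that joins the two halves of its split door, then swing the top half wide open, to about a right angle, and let go; the bottom half must stay shut with its own bolt untouched.

Things in the scene. Friction and masses are not known exactly. Their poses are not given: they have to be found in the camera images.
- hutch: The parts hutch, fixed: grey box 160 mm deep (x), 250 wide (y), 240 high, with two blue door leaves in its front, one above the other. Origin at the centre of its underside; its front faces its own -x, toward the robot. Loose things on the table near it have no part in the job.
- lift_bolt_knob (a point): Centre of the red knob on top of the lift bolt: upright cylinder, 24 mm diameter, 34 mm high, free above the hutch's roof (centre about 285 mm above the table with the bolt down, roof at 240), 14 mm before the hutch's front, near the top leaf's free edge. Pinch it from above in any direction, lift, and lead the leaf round by it; it turns with the leaf and can turn in the grip.
- lift_bolt (a joint): Height in m by which the lift bolt is drawn up: about 0 down, 0.035 at its upper stop. Down, its steel rod sits about 12 mm deep in a keeper on the bottom leaf and the top leaf cannot open; from 0.016 up it is clear. A stiff slide (about 3.5 N up); it stays where it is left.
- top_leaf (a joint): Opening angle of the top door leaf (192 mm wide, 105 mm high) in rad: 0 shut, 1.57 at a right angle to the hutch's front, stop at 1.75. It is hinged upright on the left as one faces the front, swings out of the front and turns clockwise seen from above. It moves lightly (under 1 N at the knob) and stays where it is left.
- top_leaf_hinge (a point): Point on the upright hinge axis of the top leaf, half-way up the leaf. The knob moves on a level circle of about 166 mm radius round this axis.
- bottom_leaf (a joint): Opening angle of the bottom door leaf in rad: 0 shut. It must stay shut.
- bottom_bolt (a joint): Distance in m by which the bottom leaf's own bolt is drawn: 0 is home in the keeper on the hutch's frame. It is a level steel rod with a small black ball, low on the bottom leaf, about 50 mm above the table. Leave it.

How it is judged:
By the outcome, as a careful person would: the job done as asked, in the order asked, and still so for the second after the job is handed in, with the robot touching nothing.
It also fails if it takes over 35 s, if anything falls off the work surface, if the arm or the gripper's body presses on something with over 40 N, if the wrist force passes 120 N, or if a joint passes its speed limit or range.

### The arm

A 6-joint arm with a two-finger parallel gripper is mounted at the origin on a cart in front of the work surface, level with it; the furniture and walls round the work are solid. World frame = base frame: x ahead of the robot, y to its left, z up, the work surface at z = 0. Lengths are in m, angles in rad, forces in N, time in s.
With the tool pointing down it reaches from about 0.35 to 0.8 m from the base axis. Payload 7.3 kg.
Tool frame: the origin (TCP) lies midway between the tips of the shut fingers; the grasp point (between the pads) lies 19 mm behind it; z points along the fingers, y is the line along which they close (so a half turn about z gives the same grasp; the last joint's range is limited). The gripper opens to 85 mm and grips with 20 to 120 N. Pads are 22 mm wide; open, the fingers measure 114 mm over their backs; the gripper's body (76 mm by 85 mm) begins 54 mm behind the grasp point. The pads swing forward as they close: fully open they stand 13 mm farther back than shut.
Start: joints at [1.088, 0.342, 1.524, -0, 1.275, -0.146], TCP at [0.173, 0.496, 0.203] pointing down, gripper open.
Joint ranges: [-2.53, 2.53], [-0.77, 2.02], [0.04, 2.7], [-1, 4.14], [0.28, 2.66], [-3.11, 3.11]. Speed limits (rad/s): [2.57, 2.57, 3.14, 3.14, 3.14, 3.14].

### API

Orientations are given as a rotation vector (axis times angle).
In Python, from rig import arm, vision gives the robot as it stands.
- The arm moves only by the tool arm_command, never from a script. Its argument "series" is a list of rows, each a list of 7 numbers: the closure, from -1 (fully open) to 1 (shut), then the shift along the tool's x, y, z normalised to -1 to 1, where 1 is 0.2 m, then the turn, a rotation vector about the tool's x, y, z normalised to -1 to 1, where 1 is 180 degrees. In form: [[gripper, x, y, z, rx, ry, rz], ...]. A call has exactly 10 rows; each row is the pose to reach, as a shift and turn from the pose commanded when the call began, along the tool's axes at that moment, turning the shorter way round; what a row does not reach only later rows make up. A row lasts 1/8 s, in which the tool goes at most 62.5 mm and 10.7 degrees, less where a joint would pass 70% of its speed; a pose out of reach is approached as far as the arm can. A call with a number of a shift or a turn outside -1 to 1 is refused whole. A call with a gripper value outside its range is refused whole. The fingers move at their own pace and stop on an object; "grip_force" is the grip in N (left out, the last holds). Time passes only in rows, so rows that repeat a pose let the fingers close, or fill a call up. It gives the time, the measured TCP pose, the force, the opening and the grip force at its end, in the units of the state.
- arm.get_obs(): the state, without advancing time (a new reading comes with each control period).
- vision.grab_frame(name): name is "scene" or "top" or "wrist"; returns (picture, depth): 420x560x3 uint8, blue, green, red; 420x560 float32, m along the optical axis (not along the pixel's ray), 0 where there is no reading.
- vision.calibration(name): a dict with "camera_matrix" (3x3 intrinsics, pixels), "origin" and "attitude" of the camera in the world. Camera axes: x right, y down, z forward; pixel columns grow to the right and rows downward; lengths in m; the calibration is good to about 2 mm. A picture is of the moment at which its call begins: read the wrist's pose just before it. calibration takes no time and is no camera call; for the wrist camera it gives the pose at the moment of the call.
- arm.sign_off(): hands the job in; it is judged then, once.
The state is a dict: "time_s": time; "q": joint angles; "dq": joint speeds; "joint_torque": joint torques, N m; "position": TCP position; "orientation": TCP orientation; "contact_force": force on the tool from outside, world axes, zero at the start; "moment": the same for the moment, N m; "grip_width": finger opening in m; "grip_force": force on a finger pad.
Only numpy, scipy, OpenCV 4.12 (cv2) and the standard library are available. Lean on these libraries where they do the work, as an engineer would, in place of code of your own. Each camera call takes 0.05 s, during which the arm holds its last target. There are 200 camera calls.

## Working session

There is one attempt and no reset: what is moved stays moved. The work goes in short steps, Python scripts to look and compute and a tool call to move; the robot and the scene stay as the last step left them, time stands still between calls to the robot, and variables do not carry over. Pictures are saved under pics/ and viewed, at most 10 in all, crops included, and the job is handed in when it is done.

Besides the shell and the picture viewer there is one more tool, called after ">>>" as a command line: name --pt "numbers of a row" for each row, then --argument value for the rest. arm_command: Moves the arm, as the interface text tells. Its arguments: {"type":"object","properties":{"series":{"type":"array","items":{"type":"array","items":{"type":"number"}}},"grip_force":{"type":"number"}},"required":["series"]}

```bash
mkdir -p pics; python3 - <<'E'
from rig import arm, vision
import cv2, numpy as np
o=arm.get_obs();print({k:np.round(v,3) for k,v in o.items()})
fr=[]
for n in("scene","top"):
    im,d=vision.grab_frame(n);c=vision.calibration(n);fr.append(im)
    np.savez(f"{n}.npz",im=im,d=d,K=c["camera_matrix"],o=c["origin"],a=c["attitude"])
    print(n,c)
    cv2.imwrite(f"pics/{n}0.png",im)
    h=cv2.cvtColor(im,cv2.COLOR_BGR2HSV)
    m=(((h[...,0]<8)|(h[...,0]>172))&(h[...,1]>130)&(h[...,2]>60)).astype(np.uint8)
    N,l,s,ce=cv2.connectedComponentsWithStats(m)
    for i in range(1,N):
        if s[i,4]>15: print(s[i],ce[i],np.median(d[l==i]))
E
```

```text
{'time_s': np.float64(0.0), 'q': array([ 1.088,  0.343,  1.525,  0.   ,  1.275, -0.146]), 'dq': array([-0.   , -0.   ,  0.002,  0.001, -0.001, -0.001]), 'joint_torque': array([-1.0000e-03, -4.3368e+01, -2.4601e+01, -1.0000e-03,  8.0000e-03,
       -0.0000e+00]), 'position': array([0.173, 0.495, 0.202]), 'orientation': array([-5.260e-01, -3.097e+00,  2.000e-03]), 'contact_force': array([-0.176,  0.491,  0.525]), 'moment': array([ 0.03 ,  0.017, -0.039]), 'grip_force': np.float64(0.0), 'grip_width': np.float64(0.085)}
scene {'camera_matrix': array([[399.00127186,   0.        , 283.0463553 ],
       [  0.        , 399.00127186, 204.17933589],
       [  0.        ,   0.        ,   1.        ]]), 'origin': array([0.27279201, 0.67199553, 0.57412504]), 'attitude': array([-0.66216385,  2.36415447, -1.4192526 ])}
[273   0  17  25 194] [280.36082474   7.87628866] 2.658222
[200   5  31  18 288] [215.86805556  10.98958333] 2.8888383
[64 23 16 15 73] [71.5890411  28.63013699] 2.3260887
[ 40  24  26  16 140] [53.13571429 31.25      ] 2.2758932
[232  67  16  11 138] [239.45652174  72.77536232] 2.92
[... 1314 characters left out ...]
 134  35  18 143] [ 96.66433566 142.11188811] 1.0249298
[161 204  66  88 394] [205.97969543 240.30456853] 0.98441297
[145 209  15  14  86] [151.72093023 215.44186047] 0.9648948
[402 223  20  15 228] [411.39035088 230.35526316] 0.724371
[125 239   8  36  94] [127.44680851 254.86170213] 0.96062016
[134 277   4  10  25] [135.32 281.28] 0.9621323
[133 288   7   9  37] [136.05405405 292.2972973 ] 0.93403906
[ 244  292   29   76 1166] [256.84819897 333.37564322] 0.96414167
[176 295  24  10  92] [188.19565217 300.60869565] 0.96697676
[161 302  11   5  30] [166.06666667 304.23333333] 0.96382403
[434 336   6   6  24] [436.5 338.5] 0.97422576
[425 339   5   6  23] [427.04347826 341.39130435] 0.9726267
```

View pics/scene0.png

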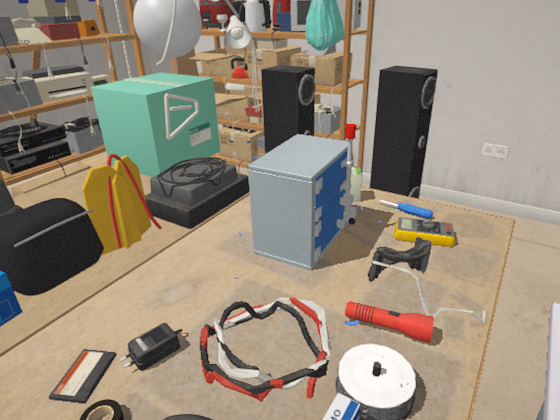

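View pics/top0.png

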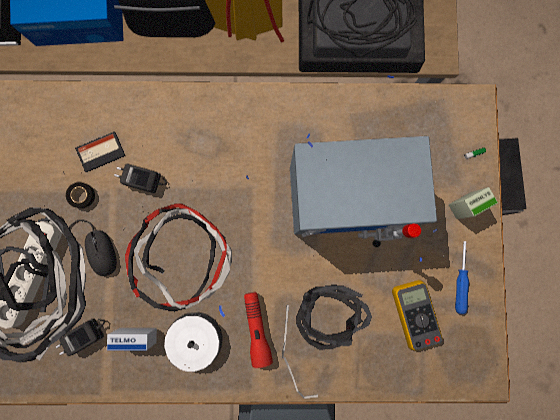

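The scene view shows the hutch with its knob at (350,131). The top view shows the knob at (411,230) and the roof with front corners near (297,235) and (436,222). The hinge is on the image's left (+y), and the leaf swings down the image toward the robot.

```bash
cat > h.py <<'E'
import numpy as np, cv2
from scipy.spatial.transform import Rotation as R
def load(n): return np.load(f"{n}.npz")
def ray(f,uv):
    d=np.linalg.inv(f["K"])@[uv[0],uv[1],1]; return R.from_rotvec(f["a"]).apply(d)
def onz(f,uv,z):
    r=ray(f,uv); return f["o"]+r*(z-f["o"][2])/r[2]
def two(f,u,g,v):
    a,b=ray(f,u),ray(g,v); s=np.linalg.lstsq(np.c_[a,-b],g["o"]-f["o"],rcond=None)[0]
    p,q=f["o"]+a*s[0],g["o"]+b*s[1]; return (p+q)/2,np.linalg.norm(p-q)
E
python3 - <<'E'
from h import *
s,t=load("scene"),load("top")
print("knob",two(s,(350,130.8),t,(411.4,230.4)))
print("knob top rays z.285",onz(t,(411.4,230.4),.285), onz(s,(350,130.8),.285))
# roof by depth
d=t["d"];v,u=np.mgrid[:420,:560]
P=R.from_rotvec(t["a"]).apply((np.stack([u,v,np.ones_like(u)],-1).reshape(-1,3)@np.linalg.inv(t["K"]).T)*d.reshape(-1,1))+t["o"]
z=P[:,2].reshape(420,560)
m=(abs(z-.24)<.008).astype(np.uint8)
m[:, :280]=0; m=cv2.morphologyEx(m,cv2.MORPH_OPEN,np.ones((9,9)))
c=max(cv2.findContours(m,0,2)[0],key=cv2.contourArea)
b=cv2.boxPoints(cv2.minAreaRect(c)); print(b)
for p in b: print(np.round(onz(t,p,.24),4))
hsv=cv2.cvtColor(t["im"],cv2.COLOR_BGR2HSV);h=hsv[...,0]
k=((h<8)|(h>172))&(hsv[...,1]>130);k[:215]=0;k[245:]=0;k[:,:395]=0;k[:,428:]=0
Q=P[k.ravel()];Q=Q[Q[:,2]>.2];print("red z pct",np.percentile(Q[:,2],[5,50,95]));Q=Q[Q[:,2]>.295];print(len(Q),Q.mean(0),Q.min(0),Q.max(0))
# things above table near the sweep
m2=(z>.03)&(z<.6); 
n,l,st,ce=cv2.connectedComponentsWithStats(m2.astype(np.uint8))
for i in range(1,n):
    if st[i,4]>60: print(st[i],np.round(P.reshape(420,560,3)[l==i].mean(0),3),z[l==i].max())
E
```

```text
knob (array([ 0.62815069, -0.18190656,  0.28739774]), np.float64(0.0023720615624981314))
knob top rays z.285 [ 0.62717653 -0.18319022  0.285     ] [ 0.63206817 -0.18822357  0.285     ]
[[293.85275 143.06956]
 [430.80423 134.76945]
 [436.05948 221.48125]
 [299.108   229.78136]]
[0.7889 0.0151 0.24  ]
[ 0.8057 -0.2382  0.24  ]
[ 0.6452 -0.2429  0.24  ]
[0.6299 0.0059 0.24  ]
red z pct [0.27879866 0.30404939 0.30711797]
168 [ 0.62730248 -0.17990047  0.3042866 ] [ 0.61702243 -0.19235415  0.29506311] [ 0.63879937 -0.16961226  0.30896446]
[   0    0  282   39 8604] [1.118 0.373 0.082] 0.159705597960481
[ 301    0  124   66 7917] [ 1.086 -0.149  0.079] 0.10981711947912765
[  290   136   147   111 13335] [ 0.709 -0.112  0.233] 0.30896445596379585
[120 163  37  28 701] [0.759 0.361 0.037] 0.04220869717677789
[453 187  45  31 808] [ 0.697 -0.389  0.082] 0.09884872401566303
[ 125  206  107  106 2987] [0.574 0.274 0.053] 0.07664673154155188
[   0  209   99  154 6727] [0.509 0.554 0.048] 0.0718498907160019
[  0 225   9  13  78] [0.637 0.66  0.034] 0.04077388138697757
[ 87 245  24  26 369] [0.574 0.445 0.033] 0.0393859285738839
[ 396  283   46   67 1881] [ 0.445 -0.275  0.034] 0.05127492708843562
[ 244  292   29   76 1163] [0.411 0.089 0.041] 0.05434825597867221
[ 296  293   57   57 1286] [ 0.433 -0.044  0.101] 0.11371526489561645
[282 304   7  52 116] [0.429 0.027 0.095] 0.10610724697926321
[ 164  314   56   57 2471] [0.391 0.231 0.042] 0.06494586877258846
[107 329  47  21 892] [0.403 0.358 0.071] 0.08446268967314408
[286 363  14  29  61] [0.313 0.01  0.034] 0.03745046308179789
```

```bash
python3 - <<'E'
from h import *
s=load("scene");t=load("top")
a=cv2.resize(s["im"][110:270,240:370],None,fx=3.6,fy=3.6,interpolation=2)
b=cv2.resize(t["im"][195:260,285:445],None,fx=2.0,fy=2.0,interpolation=2)
o=np.zeros((600,800,3),np.uint8);o[:a.shape[0],:a.shape[1]]=a;o[450:450+130,475:795]=b
cv2.imwrite("pics/crop.png",o)
from rig import arm
ob=arm.get_obs();M=R.from_rotvec(ob["orientation"]).as_matrix()
print(M.round(3))
for z in(.38,.335,.27):print(z,(M.T@(np.array([.6275,-.181,z])-ob["position"])/.2).round(3))
E
```

```text
[[-0.944  0.33  -0.001]
 [ 0.33   0.944 -0.001]
 [ 0.    -0.001 -1.   ]]
0.38 [-3.26  -2.442 -0.885]
0.335 [-3.261 -2.441 -0.66 ]
0.27 [-3.261 -2.441 -0.335]
```

View pics/crop.png

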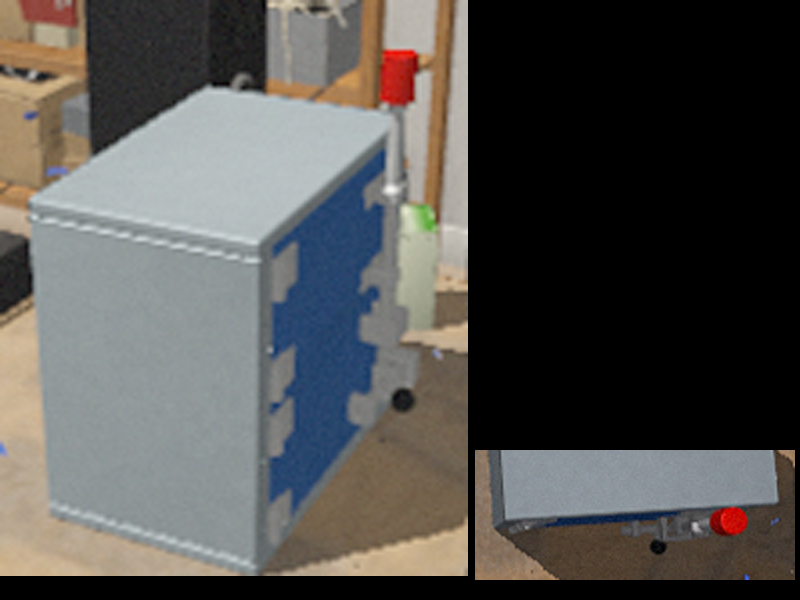

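The crop shows the hutch's front left edge at about (313,180) in the scene image. The blue leaf's hinge edge is at about (315.5,178) to (315.5,193), and the grey straps are beside it.

```bash
python3 - <<'E'
from h import *
s,t=load("scene"),load("top")
A,B=np.array([.6299,.0059,.24]),np.array([.6452,-.2429,.24])
e=(B-A)/np.linalg.norm(B-A);n=np.array([e[1],-e[0],0]);print(e,n)
for uv in((312.6,179),(315.6,179),(315.6,193),(346.5,146)):
    r=ray(s,uv);k=(n@(A-s["o"]))/(n@r);p=s["o"]+k*r;print(uv,p.round(4),"along",round(float(e@(p-A)),4))
K=np.array([.6275,-.181,.285]);print("knob along",e@(K-A),"out",n@(K-A))
E
```

```text
[ 0.06137923 -0.99811452  0.        ] [-0.99811452 -0.06137923  0.        ]
(312.6, 179) [6.302e-01 5.000e-04 2.340e-01] along 0.0054
(315.6, 179) [ 0.6312 -0.0147  0.2279] along 0.0206
(315.6, 193) [ 0.6312 -0.0159  0.1944] along 0.0219
(346.5, 146) [ 0.6423 -0.1963  0.2429] along 0.2026
knob along 0.1864002931932757 out 0.013867252700548095
```

>>> arm_command --pt "-1 0 0 -0.3 0 0 0" --pt "-1 0 0 -0.6 0 0 0" --pt "-1 -0.05 -0.04 -0.9 0 0 0" --pt "-1 -0.2 -0.15 -0.9 0 0 0" --pt "-1 -0.4 -0.3 -0.9 0 0 0" --pt "-1 -0.6 -0.45 -0.9 0 0 0" --pt "-1 -0.75 -0.57 -0.9 0 0 0" --pt "-1 -0.9 -0.68 -0.9 0 0 0" --pt "-1 -1 -0.75 -0.9 0 0 0" --pt "-1 -1 -0.75 -0.9 0 0 0"

```text
time_s: 1.35
position: [0.3132, 0.2869, 0.3828]
orientation: [-0.531, -3.096, 0.001]
contact_force: [-0.1, -0.8, 0.3]
grip_width: 0.0854
grip_force: 0.0
```

>>> arm_command --pt "-1 -0.1 -0.075 0 0 0 0" --pt "-1 -0.25 -0.19 0 0 0 0" --pt "-1 -0.4 -0.3 0 0 0 0" --pt "-1 -0.55 -0.41 0 0 0 0" --pt "-1 -0.7 -0.525 0 0 0 0" --pt "-1 -0.8 -0.6 0 0 0 0" --pt "-1 -0.9 -0.675 0 0 0 0" --pt "-1 -1 -0.75 0 0 0 0" --pt "-1 -1 -0.75 0 0 0 0" --pt "-1 -1 -0.75 0 0 0 0"

```text
time_s: 2.6
position: [0.4515, 0.0812, 0.383]
orientation: [-0.525, -3.097, -0.001]
contact_force: [-0.8, 0.8, 0.3]
grip_width: 0.0853
grip_force: 0.0
```

>>> arm_command --pt "-1 -0.1 -0.075 0 0 0 0" --pt "-1 -0.25 -0.19 0 0 0 0" --pt "-1 -0.4 -0.3 0 0 0 0" --pt "-1 -0.55 -0.41 0 0 0 0" --pt "-1 -0.7 -0.525 0 0 0 0" --pt "-1 -0.8 -0.6 0 0 0 0" --pt "-1 -0.9 -0.675 0 0 0 0" --pt "-1 -1 -0.75 0 0 0 0" --pt "-1 -1 -0.75 0 0 0 0" --pt "-1 -1 -0.75 0 0 0 0"

```text
time_s: 3.85
position: [0.5908, -0.1261, 0.3832]
orientation: [-0.525, -3.097, -0.001]
contact_force: [-0.9, 0.6, 1.2]
grip_width: 0.0853
grip_force: 0.0
```

```bash
python3 - <<'E'
from rig import arm,vision
from h import *
ob=arm.get_obs();M=R.from_rotvec(ob["orientation"]).as_matrix()
print(ob["position"],ob["q"].round(3))
for z in(.38,.335,.27):print(z,(M.T@(np.array([.6275,-.181,z])-ob["position"])/.2).round(3))
im,d=vision.grab_frame("wrist");c=vision.calibration("wrist")
np.savez("wrist.npz",im=im,d=d,K=c["camera_matrix"],o=c["origin"],a=c["attitude"])
cv2.imwrite("pics/w0.png",im);w=load("wrist")
h=cv2.cvtColor(im,cv2.COLOR_BGR2HSV);m=(((h[...,0]<8)|(h[...,0]>172))&(h[...,1]>130)&(h[...,2]>60)).astype(np.uint8)
N,l,s,ce=cv2.connectedComponentsWithStats(m)
for i in range(1,N):
    if s[i,4]>80: print(s[i],ce[i],np.median(d[l==i]),onz(w,ce[i],.302))
E
```

```text
[ 0.59084858 -0.12608765  0.3832228 ] [-3.370e-01  4.490e-01  8.790e-01  1.000e-03  1.814e+00 -1.572e+00]
0.38 [-0.263 -0.199  0.016]
0.335 [-0.264 -0.199  0.241]
0.27 [-0.264 -0.199  0.566]
[ 364    0   45   60 1286] [387.36236392  26.59175739] 0.45694423 [ 0.48632195 -0.0078483   0.302     ]
[474   0  38  23 219] [489.94063927   9.32876712] 0.4482994 [0.49975899 0.06366082 0.302     ]
[450  39 100 107 875] [475.69942857 104.46171429] 0.48767126 [0.56094639 0.04454325 0.302     ]
[222 241  28  36 733] [236.23055935 258.63301501] 0.2798156 [ 0.62233331 -0.17940572  0.302     ]
[456 390  25  29 125] [467.776 402.024] 0.5782252 [ 0.86108456 -0.00822361  0.302     ]
```

View pics/w0.png

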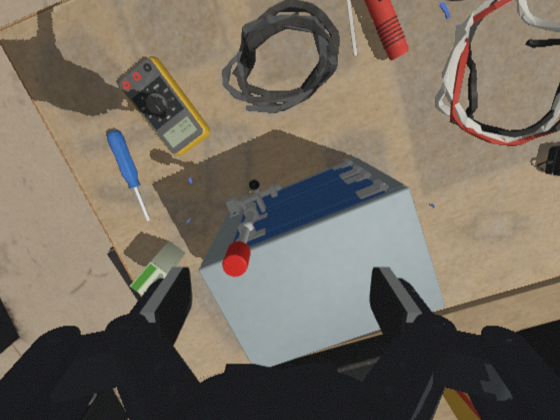

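The wrist view shows the knob at (236,259), which agrees with (0.6275,-0.181). I'll centre over it, descend and close.

>>> arm_command --pt "-1 -0.1 -0.075 0 0 0 0" --pt "-1 -0.2 -0.15 0 0 0 0" --pt "-1 -0.265 -0.2 0 0 0 0" --pt "-1 -0.265 -0.2 0.1 0 0 0" --pt "-1 -0.265 -0.2 0.25 0 0 0" --pt "-1 -0.265 -0.2 0.4 0 0 0" --pt "-1 -0.265 -0.2 0.5 0 0 0" --pt "-1 -0.265 -0.2 0.57 0 0 0" --pt "-1 -0.265 -0.2 0.57 0 0 0" --pt "-1 -0.265 -0.2 0.57 0 0 0"

```text
time_s: 5.15
position: [0.6283, -0.1827, 0.2703]
orientation: [0.526, 3.095, -0.001]
contact_force: [0.0, 0.1, 0.7]
grip_width: 0.0852
grip_force: 0.0
```

>>> arm_command --pt "0 0 0 0 0 0 0" --pt "0.3 0 0 0 0 0 0" --pt "0.6 0 0 0 0 0 0" --pt "1 0 0 0 0 0 0" --pt "1 0 0 0 0 0 0" --pt "1 0 0 0 0 0 0" --pt "1 0 0 0 0 0 0" --pt "1 0 0 0 0 0 0" --pt "1 0 0 0 0 0 0" --pt "1 0 0 0 0 0 0" --grip_force 40

```text
time_s: 6.4
position: [0.6278, -0.1831, 0.2692]
orientation: [0.527, 3.097, -0.001]
contact_force: [-1.9, -5.1, 1.6]
grip_width: 0.0211
grip_force: 39.2
```

>>> arm_command --pt "1 0 0 -0.02 0 0 0" --pt "1 0 0 -0.04 0 0 0" --pt "1 0 0 -0.06 0 0 0" --pt "1 0 0 -0.08 0 0 0" --pt "1 0 0 -0.1 0 0 0" --pt "1 0 0 -0.12 0 0 0" --pt "1 0 0 -0.14 0 0 0" --pt "1 0 0 -0.15 0 0 0" --pt "1 0 0 -0.15 0 0 0" --pt "1 0 0 -0.15 0 0 0"

```text
time_s: 7.65
position: [0.6277, -0.1831, 0.2982]
orientation: [-0.527, -3.096, 0.0]
contact_force: [-1.3, -5.0, -1.8]
grip_width: 0.021
grip_force: 39.4
```

```bash
python3 - <<'E'
from rig import arm,vision
from h import *
ob=arm.get_obs();print(ob["position"],ob["contact_force"].round(1),ob["moment"].round(2),ob["q"].round(2))
f,d=vision.grab_frame("scene");w,_=vision.grab_frame("wrist")
a=cv2.resize(f[60:260,240:440],None,fx=2,fy=2,interpolation=2)
o=np.zeros((420,800,3),np.uint8);o[:400,:400]=a;o[:300,400:]=cv2.resize(w,(400,300));cv2.imwrite("pics/lift.png",o)
E
```

```text
[ 0.62773291 -0.18305737  0.29823609] [-1.3 -5.  -1.8] [-0.93  0.2  -0.04] [-0.4   0.56  0.93 -0.    1.66 -1.63]
```

View pics/lift.png

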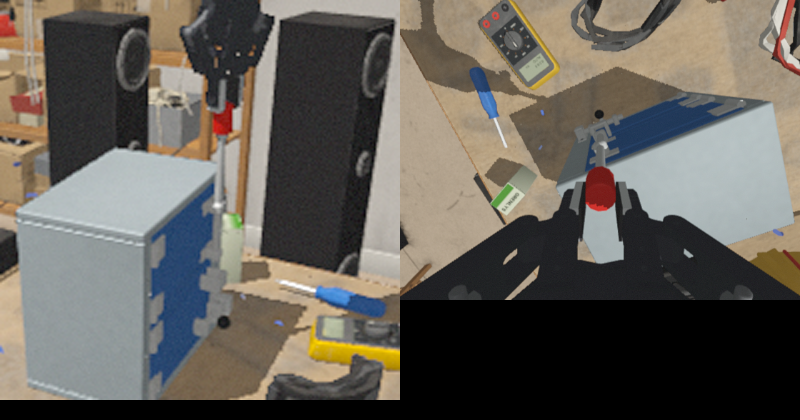

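The picture shows the knob drawn up about 30 mm, gripped from above at (223,118) in the left panel, with the rod lifted and both leaves shut. Next I'll work out the arc.

```bash
cat >> h.py <<'E'
def arc(ob,H,dth,n=8):
    M=R.from_rotvec(ob["orientation"]).as_matrix();p=ob["position"]
    for i in range(1,n+1):
        th=np.radians(dth)*i/n
        v=R.from_rotvec([0,0,-th]).apply([p[0]-H[0],p[1]-H[1],0])+[H[0],H[1],p[2]]-p
        print((M.T@v/.2).round(3)[:2],round(np.degrees(th)/180,3))
E
python3 - <<'E'
from rig import arm
from h import *
arc(arm.get_obs(),(.6312,-.0160),30)
E
```

```text
[ 0.052 -0.015] 0.021
[ 0.106 -0.027] 0.042
[ 0.16  -0.035] 0.062
[ 0.214 -0.04 ] 0.083
[ 0.269 -0.041] 0.104
[ 0.324 -0.039] 0.125
[ 0.378 -0.033] 0.146
[ 0.432 -0.024] 0.167
```

>>> arm_command --pt "1 0.052 -0.015 0 0 0 0.021" --pt "1 0.106 -0.027 0 0 0 0.042" --pt "1 0.16 -0.035 0 0 0 0.062" --pt "1 0.214 -0.04 0 0 0 0.083" --pt "1 0.269 -0.041 0 0 0 0.104" --pt "1 0.324 -0.039 0 0 0 0.125" --pt "1 0.378 -0.033 0 0 0 0.146" --pt "1 0.432 -0.024 0 0 0 0.167" --pt "1 0.432 -0.024 0 0 0 0.167" --pt "1 0.432 -0.024 0 0 0 0.167"

```text
time_s: 9.0
position: [0.5448, -0.1584, 0.2986]
orientation: [-1.309, -2.855, -0.001]
contact_force: [-0.3, -1.7, -3.7]
grip_width: 0.021
grip_force: 39.3
```

```bash
python3 - <<'E'
from rig import arm,vision
from h import *
ob=arm.get_obs();print(ob["position"],ob["contact_force"].round(1),ob["moment"].round(2),ob["q"].round(2),ob["grip_width"])
arc(ob,(.6312,-.0160),30)
f,d=vision.grab_frame("scene");w,_=vision.grab_frame("wrist")
a=cv2.resize(f[60:260,240:440],None,fx=2,fy=2,interpolation=2)
o=np.zeros((420,800,3),np.uint8);o[:400,:400]=a;o[:300,400:]=cv2.resize(w,(400,300));cv2.imwrite("pics/s1.png",o)
E
```

```text
[ 0.5448327  -0.15842796  0.29855322] [-0.3 -1.7 -3.7] [-0.35  0.22  0.02] [-0.42  0.37  1.22  0.    1.55 -1.13] 0.020998672256565962
[ 0.052 -0.015] 0.021
[ 0.106 -0.027] 0.042
[ 0.159 -0.035] 0.062
[ 0.214 -0.04 ] 0.083
[ 0.268 -0.041] 0.104
[ 0.323 -0.038] 0.125
[ 0.377 -0.032] 0.146
[ 0.431 -0.023] 0.167
```

View pics/s1.png

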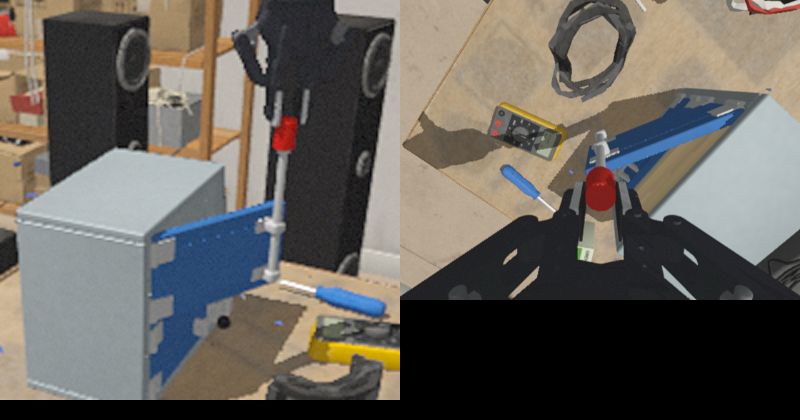

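The top leaf is open about 30°, the bottom leaf is still shut, the knob is held at (284,133) in the left panel, and forces are low. I'll carry on with the same arc twice.

>>> arm_command --pt "1 0.052 -0.015 0 0 0 0.021" --pt "1 0.106 -0.027 0 0 0 0.042" --pt "1 0.16 -0.035 0 0 0 0.062" --pt "1 0.214 -0.04 0 0 0 0.083" --pt "1 0.269 -0.041 0 0 0 0.104" --pt "1 0.324 -0.039 0 0 0 0.125" --pt "1 0.378 -0.033 0 0 0 0.146" --pt "1 0.432 -0.024 0 0 0 0.167" --pt "1 0.432 -0.024 0 0 0 0.167" --pt "1 0.432 -0.024 0 0 0 0.167"

```text
time_s: 10.35
position: [0.4859, -0.096, 0.2994]
orientation: [2.004, 2.418, 0.003]
contact_force: [3.5, 2.7, -0.6]
grip_width: 0.0212
grip_force: 39.5
```

```bash
python3 - <<'E'
from rig import arm
from h import *
ob=arm.get_obs();print(ob["position"],ob["contact_force"].round(1),ob["moment"].round(2),ob["q"].round(2),ob["grip_width"])
arc(ob,(.6312,-.0160),30)
E
```

```text
[ 0.48589986 -0.09599946  0.29937929] [ 3.5  2.7 -0.6] [ 0.4  -0.76 -0.04] [-0.35  0.23  1.42  0.    1.49 -0.54] 0.021220917487485846
[ 0.052 -0.015] 0.021
[ 0.105 -0.027] 0.042
[ 0.159 -0.035] 0.062
[ 0.213 -0.04 ] 0.083
[ 0.267 -0.041] 0.104
[ 0.321 -0.039] 0.125
[ 0.375 -0.033] 0.146
[ 0.429 -0.023] 0.167
```

>>> arm_command --pt "1 0.052 -0.013 0 0 0 0.021" --pt "1 0.105 -0.024 0 0 0 0.042" --pt "1 0.158 -0.03 0 0 0 0.062" --pt "1 0.212 -0.034 0 0 0 0.083" --pt "1 0.266 -0.034 0 0 0 0.104" --pt "1 0.32 -0.031 0 0 0 0.125" --pt "1 0.374 -0.025 0 0 0 0.146" --pt "1 0.432 -0.015 0 0 0 0.167" --pt "1 0.432 -0.015 0 0 0 0.167" --pt "1 0.432 -0.015 0 0 0 0.167"

```text
time_s: 11.6
position: [0.4666, -0.0124, 0.2993]
orientation: [2.563, 1.815, 0.001]
contact_force: [3.5, -0.2, -0.1]
grip_width: 0.021
grip_force: 39.6
```

```bash
python3 - <<'E'
from rig import arm,vision
from h import *
ob=arm.get_obs();print(ob["position"],ob["orientation"].round(3),ob["contact_force"].round(1),ob["q"].round(2),ob["grip_width"])
p=ob["position"];print("angle",np.degrees(np.arctan2(-.166,-.0037)-np.arctan2(p[1]+.016,p[0]-.6312)))
f,d=vision.grab_frame("scene");w,_=vision.grab_frame("top")
a=cv2.resize(f[60:260,240:440],None,fx=2,fy=2,interpolation=2)
o=np.zeros((420,800,3),np.uint8);o[:400,:400]=a;o[:400,400:]=w[100:400,260:560][:,:,:].repeat(1,0) if 0 else cv2.resize(w[120:320,260:460],(400,400));cv2.imwrite("pics/s3.png",o)
E
```

```text
[ 0.46656856 -0.01244753  0.29934407] [2.563e+00 1.815e+00 1.000e-03] [ 3.5 -0.2 -0.1] [-0.19  0.17  1.49 -0.    1.48  0.15] 0.021028369217620118
angle -270.04070896957705
```

View pics/s3.png

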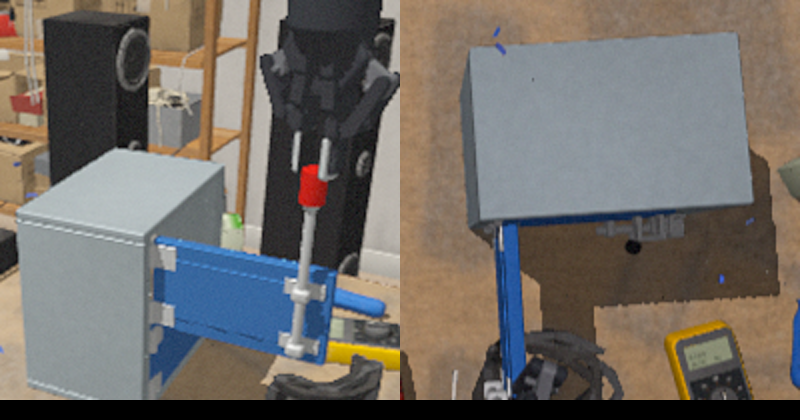

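The top leaf stands at a right angle and the bottom leaf is shut, with its black ball at (632,247) in the right panel, unmoved. I'll release and rise.

>>> arm_command --pt "0.4 0 0 0 0 0 0" --pt "0 0 0 0 0 0 0" --pt "-0.5 0 0 0 0 0 0" --pt "-1 0 0 0 0 0 0" --pt "-1 0 0 0 0 0 0" --pt "-1 0 0 0 0 0 0" --pt "-1 0 0 -0.05 0 0 0" --pt "-1 0 0 -0.15 0 0 0" --pt "-1 0 0 -0.3 0 0 0" --pt "-1 0 0 -0.45 0 0 0"

```text
time_s: 12.95
position: [0.4659, -0.0119, 0.3907]
orientation: [2.565, 1.813, 0.001]
contact_force: [0.3, 0.2, 0.4]
grip_width: 0.0855
grip_force: 0.0
```

>>> arm_command --pt "-1 0 0 -0.05 0 0 0" --pt "-1 0 0 -0.1 0 0 0" --pt "-1 0 0 -0.1 0 0 0" --pt "-1 0 0 -0.1 0 0 0" --pt "-1 0 0 -0.1 0 0 0" --pt "-1 0 0 -0.1 0 0 0" --pt "-1 0 0 -0.1 0 0 0" --pt "-1 0 0 -0.1 0 0 0" --pt "-1 0 0 -0.1 0 0 0" --pt "-1 0 0 -0.1 0 0 0"

```text
time_s: 14.2
position: [0.466, -0.0119, 0.4091]
orientation: [-2.565, -1.814, -0.0]
contact_force: [-1.0, -0.0, 0.3]
grip_width: 0.0851
grip_force: 0.0
```

```bash
python3 - <<'E'
from rig import arm,vision
from h import *
ob=arm.get_obs();print(ob["time_s"],ob["position"],ob["contact_force"].round(1),ob["grip_width"])
f,d=vision.grab_frame("scene");w,_=vision.grab_frame("top")
a=cv2.resize(f[60:260,240:440],None,fx=2,fy=2,interpolation=2)
o=np.zeros((420,800,3),np.uint8);o[:400,:400]=a;o[:400,400:]=cv2.resize(w[120:320,260:460],(400,400));cv2.imwrite("pics/s4.png",o)
E
```

```text
14.2 [ 0.46599953 -0.01191407  0.40910334] [-1.  -0.   0.3] 0.08513375921233345
```

View pics/s4.png

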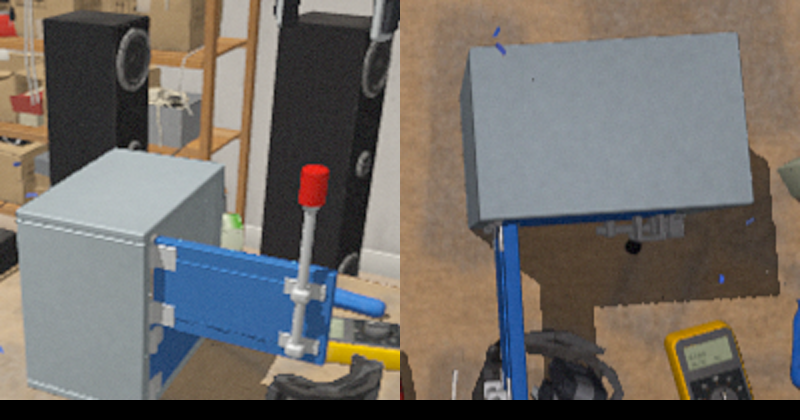

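The gripper is clear of the knob, the top leaf stays at about 90°, and the bottom leaf and its bolt haven't moved, so I'll hand it in.

```bash
python3 -c "
from rig import arm
print(arm.sign_off())"
```

```text
the job is handed in; nothing more can be done
None
```

The red-knobbed bolt is lifted and the top half of the door stands open at about a right angle, with the gripper let go and clear; the bottom half is still shut with its bolt untouched, and the job was handed in at about 14 s.

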